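# Release the eccentric lock and dock the vial carriage

## Robot

A 6-joint arm with a two-finger parallel gripper is mounted at the origin on the work surface. World frame = base frame: x ahead of the robot, y to its left, z up, the work surface at z = 0. Lengths are in mm, angles in rad, forces in N, time in s.
With the tool pointing down it reaches from about 275 to 1000 mm from the base axis. Payload 8.4 kg.
Tool frame: the origin (TCP) lies between the finger pads; the fingertips stand r.finger_overhang ahead of it and the grasp point (between the pads) is the TCP (r.finger_overhang is the distance from the TCP to the fingertips, in mm); z points along the fingers, y is the line along which they close (so a half turn about z gives the same grasp; the last joint's range is limited). The gripper opens to 85 mm and grips with 20 to 120 N. Pads are 22 mm wide; open, the fingers measure 114 mm over their backs; the gripper's body (76 mm by 85 mm) begins 54 mm behind the grasp point. The pads swing forward as they close: fully open they stand 13 mm farther back than shut.
Start: joints at [1.25, 0.353, 1.633, -0, 1.155, -0.002], TCP at [195.891, 593.511, 250.281] pointing down, gripper open.
Joint ranges: [-2.63, 2.63], [-0.92, 2.1], [0.06, 2.66], [-1.3, 4.44], [0, 2.69], [-3.02, 3.02]. Speed limits (rad/s): [2.22, 2.22, 2.79, 3.14, 3.14, 3.14].

## Interface

Orientations are given as [roll, pitch, yaw] about the fixed x, y, z axes, in that order (R = Rz(yaw) Ry(pitch) Rx(roll)).
In Python, from rig import r, cams, sign_off gives the robot as it stands.
- The arm moves only by the shell command python3 -m crank 'ROWS' [FORCE]. ROWS is JSON, a list of rows, each a list of 7 numbers: the shift along the tool's x, y, z in m, then the turn, a rotation vector about the tool's x, y, z in rad, then the closure, from 0 (fully open) to 1 (shut). In form: [[dx, dy, dz, ax, ay, az, gripper], ...]. A call has 1 to 5 rows; each row is the pose to reach, as a shift and turn from the pose commanded when the call began, along the tool's axes at that moment; what a row does not reach only later rows make up. A row lasts 1/10 s, in which the tool goes at most 50 mm and 8.59 degrees, less where a joint would pass 70% of its speed; a pose out of reach is approached as far as the arm can. A call with a gripper value outside its range is refused whole. The fingers move at their own pace and stop on an object; FORCE is the grip in N (left out, the last holds). Time passes only in rows, so rows that repeat a pose let the fingers close. It gives the time, the measured TCP pose, the force, the opening and the grip force at its end, in the units of the state.
- r.sense(): the state, without advancing time (a new reading comes with each control period).
- cams.grab_frame(name): name is "scene" or "top" or "wrist"; returns a dict with "image" (384x512x3 uint8, red, green, blue), "fx", "fy", "cx", "cy" (pixels), "position" and "orientation" of the camera in the world. Camera axes: x right, y down, z forward; pixel columns grow to the right and rows downward; lengths in mm; the calibration is good to about 2 mm. The wrist camera is an equidistant fisheye: a pixel r from the principal point sees the ray r / f radians off the axis. A picture is of the moment at which its call begins. There is no depth.
- sign_off(): hands the job in; it is judged then, once.
The state is a dict: "clock": time; "qpos": joint angles; "qvel": joint speeds; "joint_efforts": joint torques, N m; "eef_pos": TCP position; "tcp_rot": TCP orientation; "contact_force": force on the tool from outside, world axes, zero at the start; "wrist_torque": the same for the moment, N m; "opening": opening from 0.0 (shut) to 1.0 (fully open); "grasp_force": force on a finger pad.
Only numpy, scipy, OpenCV 4.12 (cv2) and the standard library are available. Lean on these libraries where they do the work, as an engineer would, in place of code of your own. Each camera call takes 0.05 s, during which the arm holds its last target. There are 200 camera calls.

## Task

The vial carriage of the tube reader is locked out by its eccentric cam. With a closed fingertip, first push the cam's lever round to the cam's low point, so that the lever points straight forward, parallel to the carriage's travel and towards the optical-head end; only then push the carriage forward by its rear plate until it is fully home, and take the hand away. Nothing is to be gripped or lifted: the vials stay upright in their holes, and the other things on the bench stay where they are.

Things in the scene. Friction and masses are not known exactly. Their poses are not given: they have to be found in the camera images.
- reader: Tube reader on a fixed aluminium base plate 250 x 220 x 12 mm (x -120..130, y -120..100 mm from the origin, which is on the bench surface). White optical head (75 x 92 mm, 78 mm high, blue top) far left, vial carriage near left, eccentric lock right. Its x axis is 'forward': the carriage's travel, towards the head; y left; z up. Position and yaw vary.
- carriage (a joint): Carriage travel (m) along the reader's +x: 0 drawn back (start), 0.045 fully home at its stop; about 2.5 N friction, stays where left. White block 80 x 80 mm, top 43 mm above the bench, four vial holes (one empty), push plate across its rear, follower arm on its right. With the cam at its starting angle it stops 14 to 27 mm short of home.
- push_plate (a point): Point on the rear (-x) face of the carriage's push plate, in the middle of its 70 mm width, 54 mm above the bench (the plate is 8 mm thick and spans heights 15 to 76 mm). Moves with the carriage; push it along the reader's +x. The space behind it is free. Its axes are the reader's.
- follower (a point): Point on the flat front (+x) face of the carriage's steel follower arm, 24 mm above the bench, where it meets the cam disc. The arm is a bar 14 mm thick in x, reaching to the right from the carriage (reader y +5 to -90 mm), 16 to 32 mm above the bench; the lever passes over it. Its axes are the reader's.
- cam_axis (a point): Point on the fixed vertical turning axis of the eccentric cam, 48 mm above the bench (mid-height of the lever bar). Its axes are the reader's. The cam is a steel disc, radius 28 mm, centred 15 mm off this axis in the lever's direction, 14 to 30 mm above the bench.
- cam (a joint): Angle of cam and lever (rad). 0 = low point: the lever points along the reader's +x. Positive = clockwise seen from above (+1.57: lever points to the reader's -y, right; +2.5: back and right). Starts at 1.5 to 2.5; stops at -0.5 and 2.7, so it can be turned past the low point. About 0.35 N m friction (6 N at 62 mm out); stays where left.
- lever_mid (a point): Point on the lever bar's centre line, 62 mm out from the cam axis, 48 mm above the bench, turning with the cam; its x axis points outward along the lever. Dark steel bar 12 mm wide, 85 mm long from the axis, 38 to 58 mm above the bench, with an upright round black knob, diameter 16 mm, 83 mm out, top 76 mm above the bench. Push the bar's side.
- vial0_mid (a point): Loose capped glass vial, diameter 26 mm, 55 mm tall, standing in a hole (20 mm deep, 28.5 mm wide) of the carriage; point at its centre, half-way up, about 50 mm above the bench. Must stay upright in its hole.
- vial1_mid (a point): Loose capped glass vial, diameter 26 mm, 55 mm tall, standing in a hole (20 mm deep, 28.5 mm wide) of the carriage; point at its centre, half-way up, about 50 mm above the bench. Must stay upright in its hole.
- vial2_mid (a point): Loose capped glass vial, diameter 26 mm, 55 mm tall, standing in a hole (20 mm deep, 28.5 mm wide) of the carriage; point at its centre, half-way up, about 50 mm above the bench. Must stay upright in its hole.
- jar: Small amber jar with white cap, diameter 32 mm, 45 mm tall, standing on the near right corner of the reader's base plate; origin at its underside. Leave alone.
- beaker: Empty glass beaker, diameter 64 mm, 85 mm tall, left of the reader; origin at its underside. Leave alone.
- bottle: White bottle with blue cap, diameter 60 mm, 130 mm tall, left of the reader and farther forward; origin at its underside. Leave alone.
- dish: Shallow glass dish, diameter 90 mm, 16 mm tall, right of the reader; origin at its underside. Leave alone.
- marker: Marker pen, 125 mm long, 20 mm thick, lying right of the reader and nearer the robot; origin at its underside. Leave alone.
There are look-alikes about, which are no part of the job. What is shaped like the part that bears vial0_mid but pink or yellow is not meant.

How it is judged:
By the outcome, as a careful person would: the job done as asked, in the order asked, and still so for the second after the job is handed in, with the robot touching nothing.
It also fails if it takes over 56 s, if anything falls off the work surface, if the arm or the gripper's body presses on something with over 40 N, if the wrist force passes 120 N, or if a joint passes its speed limit or range.

## Working session

There is one attempt and no reset: what is moved stays moved. The work goes in short steps, Python scripts to look and compute and a shell command to move; the robot and the scene stay as the last step left them, time stands still between calls to the robot, and variables do not carry over. Pictures are saved under pics/ and viewed, at most 10 in all, crops included, and the job is handed in when it is done.

```bash
mkdir -p pics; ls; python3 - <<'E'
from rig import r,cams
import cv2
print(r.sense(), r.finger_overhang)
for n in("top","scene"):
    f=cams.grab_frame(n); print(n,{k:v for k,v in f.items() if k!="image"})
    cv2.imwrite(f"pics/{n}0.png",cv2.resize(f["image"][:,:,::-1],(800,600),interpolation=cv2.INTER_CUBIC))
E
```

```text
pics
{'clock': 0.0, 'qpos': array([ 1.24957785e+00,  3.53655851e-01,  1.63412069e+00, -1.74260028e-05,
        1.15520318e+00, -2.40317184e-03]), 'qvel': array([ 0.0007302 ,  0.00028859, -0.00179559,  0.00092357, -0.00119001,
        0.00024331]), 'joint_efforts': array([ 3.64986743e-03, -6.05253983e+01, -3.42068517e+01,  4.02970745e-04,
        9.41886858e-03, -4.10486757e-05]), 'eef_pos': array([195.76790237, 593.08167065, 249.56260745]), 'tcp_rot': array([-3.14020555e+00,  1.25994763e-05,  2.82278441e+00]), 'contact_force': array([ 0.25372902, -0.67167974, -0.59793056]), 'wrist_torque': array([ 0.04939274, -0.0047611 , -0.02995805]), 'grasp_force': 0.0, 'opening': 0.9995815434179223} 19.0
top {'fx': 346.9088952684187, 'fy': 346.9088952684187, 'cx': 251.46351969263853, 'cy': 196.061534341939, 'position': array([498.98828055,  -4.54368241, 870.76716048]), 'orientation': array([-3.05924078,  0.02321282, -1.54900938])}
scene {'fx': 434.6150621120253, 'fy': 434.6150621120253, 'cx': 261.10483736955285, 'cy': 194.0105079176587, 'position': array([1088.77081231,  150.06770745,  760.56466153]), 'orientation': array([-2.46226391,  0.01487585,  1.80703837])}
```

View pics/top0.png

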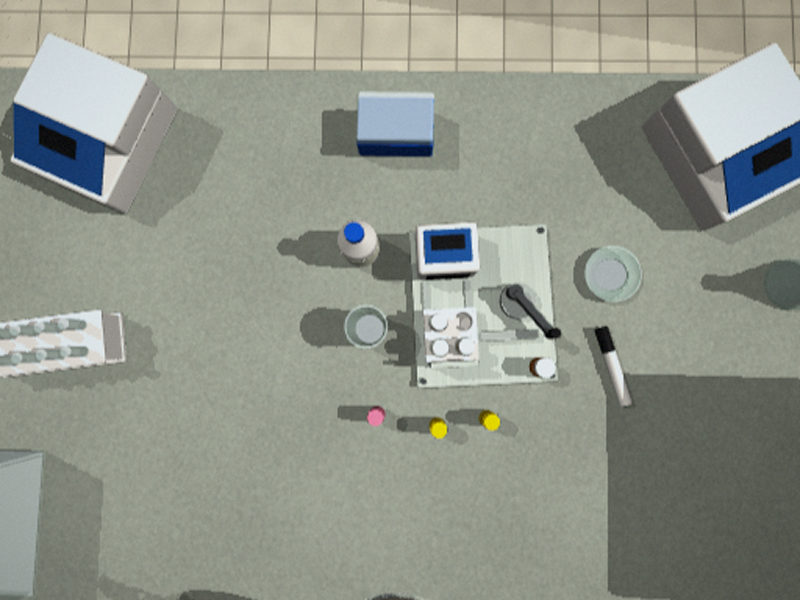

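View pics/scene0.png

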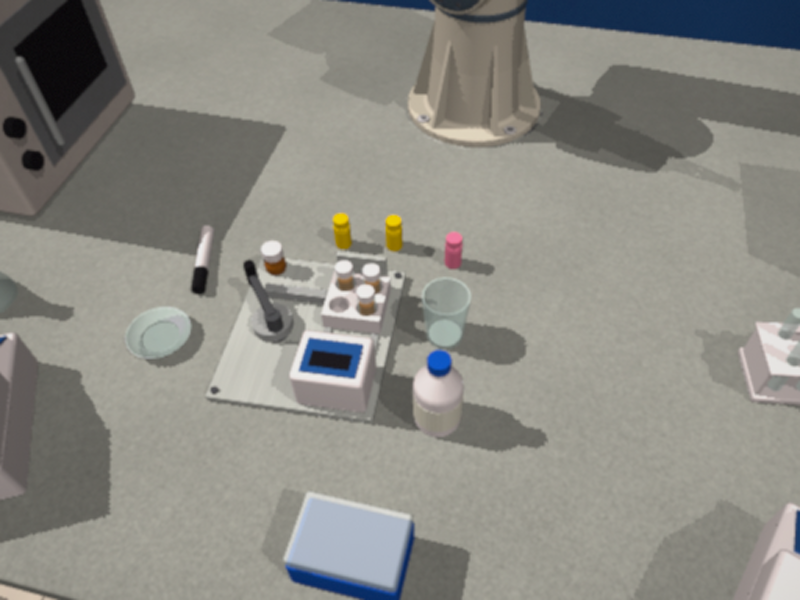

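The top view (800x600) shows the reader base plate with corners near (413,225), (549,225), (557,381) and (416,387). The head is at (447,248), the cam axis near (514,291) and the knob near (555,332). The carriage has three white-capped vials at (439,322), (440,347) and (465,345).

The look-alikes are the pink vial at (375,416) and the yellow ones at (439,428) and (490,421). They stand behind the reader, outside the carriage, so they aren't meant. I'll confirm that in one enlarged crop.

```bash
cat > h.py <<'E'
import numpy as np
from scipy.spatial.transform import Rotation as R
def ray(f,u,v):
    "pixel in original 512x384 image -> origin, direction (pinhole)"
    d=R.from_euler('xyz',f["orientation"]).as_matrix()@np.array([(u-f["cx"])/f["fx"],(v-f["cy"])/f["fy"],1.])
    return f["position"],d
def onz(f,u,v,z):
    o,d=ray(f,u,v); return (o+d*(z-o[2])/d[2])[:2]
E
python3 - <<'E'
from rig import cams
from h import *
import cv2
f=cams.grab_frame("top"); im=f["image"]
cv2.imwrite("pics/crop.png",cv2.resize(im[135:285,230:380][:,:,::-1],(600,600),interpolation=cv2.INTER_CUBIC))
s=.64
for n,u,v,z in [("c_fl",413,225,12),("c_fr",549,225,12),("c_br",557,381,12),("c_bl",416,387,12),("axis",514,291,58),("knob",555,332,76),("jar",543,367,45),("pink",375,416,55),("y1",439,428,55),("y2",490,421,55),("v",439,322,76),("v",440,347,76),("v",465,345,76)]:
    print(n,onz(f,u*s,v*s,z).round(1))
E
```

```text
c_fl [701.4 -12.5]
c_fr [ 704.9 -229.9]
c_br [ 457.6 -241.8]
c_bl [443.2 -22.1]
axis [ 592.4 -165.4]
knob [ 531.4 -221.5]
jar [ 479.6 -211.8]
pink [401.8  38.9]
y1 [386.6 -56.3]
y2 [ 398.7 -131.4]
v [542.5 -52.7]
v [506.  -54.7]
v [509.7 -91. ]
```

View pics/crop.png

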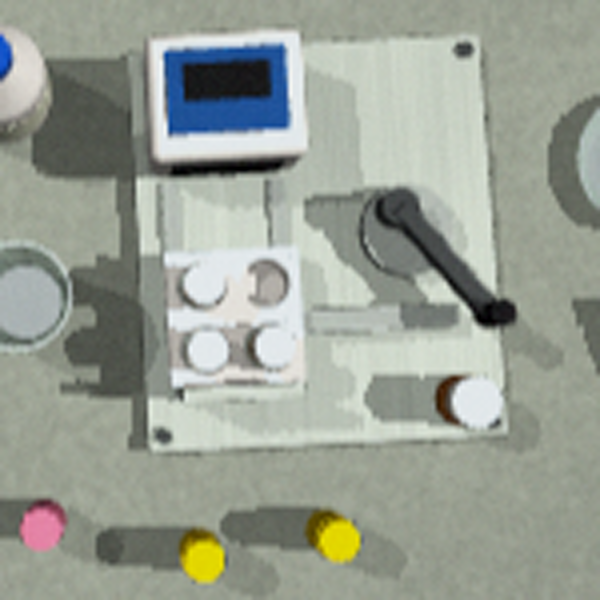

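The crop (4x) confirms it: the white-capped vials sit in the carriage holes at (205,283), (207,350) and (270,345), with the empty hole at (268,283). The pink and yellow ones stand outside on the bench. The hub is at (400,208), the knob at (498,312), and the follower arm runs along row ~318.

```bash
python3 - <<'E'
from rig import cams
from h import *
f=cams.grab_frame("top")
P=lambda u,v,z:onz(f,230+(u+.5)/4-.5,135+(v+.5)/4-.5,z)
fl,fr,br,bl=[P(*c,12) for c in((130,55),(478,37),(508,430),(150,452))]
for a,b in((br,fr),(bl,fl)):
    d=b-a;print("yaw x-edge",np.arctan2(d[1],d[0]),np.linalg.norm(d))
for a,b in((br,bl),(fr,fl)):
    d=b-a;print("yaw y-edge",np.arctan2(-d[0],d[1]),np.linalg.norm(d))
yaw=np.mean([np.arctan2(*(fr-br)[::-1]),np.arctan2(-(bl-br)[0],(bl-br)[1])])
M=np.array([[np.cos(yaw),-np.sin(yaw)],[np.sin(yaw),np.cos(yaw)]])
o=np.mean([c-M@l for c,l in((fr,(130,-120)),(br,(-120,-120)),(bl,(-120,100)))],0)
print("yaw",yaw,"origin",o)
for n,u,v,z in[("axis",400,208,58),("knob",498,312,76),("jar",476,402,45),("plateL",185,395,76),("plateR",275,395,76),("head fr",305,155,78),("head fl",150,160,78),("y1",203,555,55),("y2",335,538,55),("v",270,345,76),("v",207,350,76),("beaker",40,300,85)]:
    p=P(u,v,z);print(n,p.round(1),"reader",(M.T@(p-o)).round(1))
E
```

```text
yaw x-edge 0.07337270499023077 244.02162372111886
yaw x-edge 0.06882877444707733 247.3155884061057
yaw y-edge 0.08416874069075045 218.739504009895
yaw y-edge 0.06909917791660487 217.60496268090625
yaw 0.07877072284049061 origin [ 569.63398826 -114.17292081]
axis [ 591.5 -167. ] reader [ 17.6 -54.4]
knob [ 531. -219.] reader [ -46.7 -101.5]
jar [ 479.1 -214.4] reader [-98.1 -92.8]
plateL [480.1 -42.1] reader [-83.6  78.9]
plateR [481.3 -93.1] reader [-86.4  27.9]
head fr [ 618.8 -108.6] reader [49.4  1.7]
head fl [614.3 -19.7] reader [51.9 90.7]
y1 [387.8 -54.9] reader [-176.6   73.4]
y2 [ 399.4 -130.9] reader [-171.    -3.3]
v [509.5 -90. ] reader [-58.   28.9]
v [505.9 -54.2] reader [-58.8  64.8]
beaker [532.1  41.3] reader [-25.2 157.9]
```

```bash
cat >> h.py <<'E'
def togo(st,x,y,z,yaw):
    "shift (m) in tool axes and rotation vector to a tool-down world pose"
    T=R.from_euler('xyz',st["tcp_rot"]); G=R.from_euler('xyz',[np.pi,0,yaw])
    return (T.inv().apply(np.array([x,y,z])-st["eef_pos"])/1e3).round(4),(T.inv()*G).as_rotvec().round(3)
E
python3 -c "
from rig import r
from h import *
print(togo(r.sense(),525,-181,180,.9))"
```

```text
(array([-0.5553, -0.632 ,  0.0704]), array([-1.000e-03,  1.000e-03,  1.923e+00]))
```

```bash
R='x'; python3 -m crank '[[-0.555,-0.632,0.05,0,0,1.92,1],[-0.555,-0.632,0.05,0,0,1.92,1],[-0.555,-0.632,0.05,0,0,1.92,1],[-0.555,-0.632,0.05,0,0,1.92,1],[-0.555,-0.632,0.05,0,0,1.92,1]]' 20
python3 -c "
from rig import r
from h import *
s=r.sense();print(s['qpos'],togo(s,525,-181,200,.0))"
```

```text
clock: 0.7
eef_pos: [293.8, 362.0, 235.3]
tcp_rot: [3.141, 0.0, 2.067]
contact_force: [1.3, -0.5, 0.4]
opening: 0.143
grasp_force: 0.0
[ 8.85954009e-01  1.20354984e-01  1.97705531e+00 -1.65158030e-04
  1.04403115e+00  3.89611050e-01] (array([-0.5876, -0.0553,  0.0353]), array([ 0.   , -0.   ,  2.067]))
```

```bash
python3 -m crank '[[-0.59,-0.055,0.035,0,0,2.07,1],[-0.59,-0.055,0.035,0,0,2.07,1],[-0.59,-0.055,0.035,0,0,2.07,1],[-0.59,-0.055,0.035,0,0,2.07,1],[-0.59,-0.055,0.035,0,0,2.07,1]]'
python3 -c "
from rig import r
from h import *
s=r.sense();print(s['qpos'],togo(s,525,-181,200,-.87))"
```

```text
clock: 1.2
eef_pos: [393.2, 133.0, 220.9]
tcp_rot: [3.141, -0.0, 1.317]
contact_force: [0.8, 0.4, 0.8]
opening: -0.002
grasp_force: 0.0
[3.22534108e-01 5.42095372e-02 2.08844099e+00 3.49780486e-05
 9.98085553e-01 5.76415626e-01] (array([-0.2708,  0.2065,  0.0209]), array([-0.000e+00, -1.000e-03,  2.187e+00]))
```

```bash
python3 -m crank '[[-0.27,0.206,0.02,0,0,2.18,1],[-0.27,0.206,0.02,0,0,2.18,1],[-0.27,0.206,0.02,0,0,2.18,1],[-0.27,0.206,0.02,0,0,2.18,1],[-0.27,0.206,0.02,0,0,2.18,1]]'
python3 -c "
from rig import r
from h import *
s=r.sense();print(s['qpos'],togo(s,525,-181,200,-.87))"
```

```text
clock: 1.7
eef_pos: [491.2, -96.9, 206.0]
tcp_rot: [3.141, -0.0, 0.566]
contact_force: [0.2, 0.0, -0.5]
opening: -0.004
grasp_force: 0.0
[-1.97772740e-01  2.11234088e-01  1.93942267e+00  1.74399587e-04
  9.90523944e-01  8.06753945e-01] (array([-0.0166,  0.0891,  0.006 ]), array([-0.   , -0.   ,  1.436]))
```

```bash
python3 -m crank '[[-0.017,0.089,0.006,0,0,0.74,1],[-0.017,0.089,0.006,0,0,0.74,1],[-0.017,0.089,0.006,0,0,0.74,1],[-0.017,0.089,0.006,0,0,0.74,1],[-0.017,0.089,0.006,0,0,0.74,1]]'
python3 -m crank '[[0,0,0,0,0,0.7,1],[0,0,0,0,0,0.7,1],[0,0,0,0,0,0.7,1],[0,0,0,0,0,0.7,1],[0,0,0,0,0,0.7,1]]'
python3 - <<'E'
from rig import r,cams
from h import *
import cv2
s=r.sense();print(s['qpos'],togo(s,525,-181,61,-.87))
f=cams.grab_frame("wrist");print({k:v for k,v in f.items() if k!="image"})
cv2.imwrite("pics/w1.png",cv2.resize(f["image"][:,:,::-1],(800,600),interpolation=cv2.INTER_CUBIC))
E
```

```text
clock: 2.2
eef_pos: [524.6, -179.2, 199.6]
tcp_rot: [-3.141, 0.001, -0.174]
contact_force: [-0.6, -0.1, -0.5]
opening: 0.001
grasp_force: 0.0
clock: 2.7
eef_pos: [524.7, -178.6, 199.9]
tcp_rot: [3.141, 0.0, -0.873]
contact_force: [0.0, 0.4, -0.1]
opening: 0.001
grasp_force: 0.0
[-3.30853168e-01  2.99254405e-01  1.83443369e+00 -3.11942524e-05
  1.00811566e+00  2.11299110e+00] (array([0.0021, 0.0012, 0.1389]), array([ 0.   ,  0.   , -0.003]))
{'fx': 297.3186396354542, 'fy': 297.3186396354542, 'cx': 256.1161047096587, 'cy': 191.578940909812, 'position': array([ 575.48082038, -238.93079908,  323.45841195]), 'orientation': array([ 2.82800807e+00,  5.85516598e-04, -2.44434397e+00])}
```

View pics/w1.png

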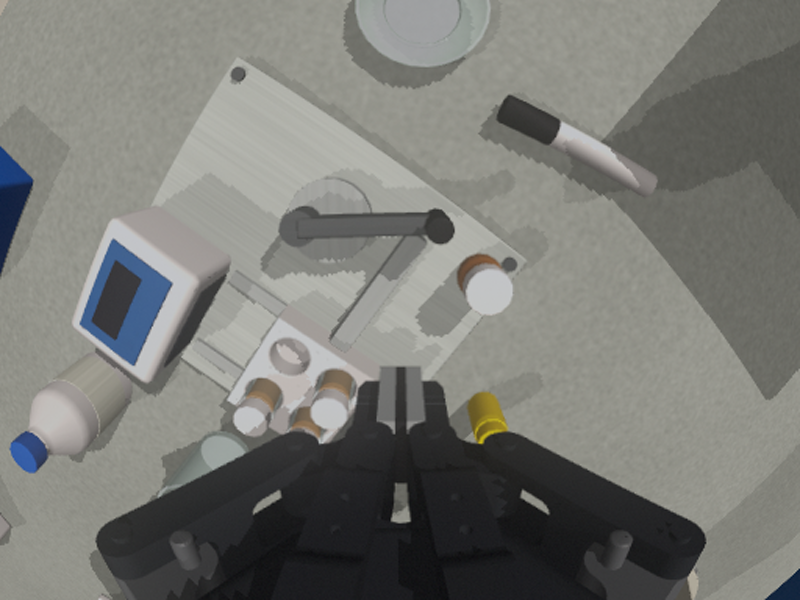

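The wrist view shows the lever lying horizontally, from the hub at (300,226) to the knob at (440,228). The closed fingertips point at it from below at (402,372), the base screws are at (238,74) and (510,264), and the jar is at (488,287), clear to the right.

```bash
cat >> h.py <<'E'
def fonz(f,u,v,z):
    "fisheye pixel -> world xy on height z"
    a=np.array([u-f["cx"],v-f["cy"]]); n=np.hypot(*a); t=n/f["fx"]
    d=R.from_euler('xyz',f["orientation"]).apply([*(np.sin(t)*a/max(n,1e-9)),np.cos(t)])
    o=f["position"]; return (o+d*(z-o[2])/d[2])[:2]
E
python3 - <<'E'
from rig import cams
from h import *
f=cams.grab_frame("wrist")
P=lambda u,v,z:fonz(f,u*.64,v*.64,z)
a=P(303,226,58);k=P(440,228,76);s1=P(238,74,12);s2=P(510,264,12);c1=P(239,57,12);c2=P(526,262,12)
print("axis",a,"knob",k,"len",np.hypot(*(k-a)),"ang",np.arctan2(*(k-a)[::-1]))
for x,y in((s1,s2),(c1,c2)): print(x,y,"yaw",np.arctan2(*(x-y)[::-1]),np.hypot(*(x-y)))
print("follower front face line",P(408,237,32),P(330,336,32))
E
```

```text
axis [ 592.81393398 -171.20300742] knob [ 533.37452289 -222.1038769 ] len 78.25562027334675 ang -2.4334243009063647
[ 698.83216838 -214.88715154] [ 468.20128545 -230.62745642] yaw 0.06814323284846432 231.16738817783283
[ 706.18160985 -224.71848064] [ 460.26801075 -239.30140816] yaw 0.059231654481808234 246.3456108698883
follower front face line [ 537.7672996  -201.55349558] [ 535.0667095  -115.38565943]
```

```bash
python3 -m crank '[[0,0,0.04,0,0,0,1],[0,0,0.08,0,0,0,1],[0,0,0.12,0,0,0,1],[0,0,0.139,0,0,0,1],[0,0,0.139,0,0,0,1]]'
python3 - <<'E'
from h import *
from rig import r
print(r.sense()['contact_force'])
# one call of the arc: lever frame = tool frame: x push, y outward(e). axis at tool (X,Y)
d=.125 # rad per row, about world z up => az negative
for X in(17,):
  for i in range(1,6):
    t=i*d; Y=-58
    # position of tool in axis frame (p,e)=(-X,-Y): rotate CCW(world): e->p
    p=-X*np.cos(t)-Y*np.sin(t); e=-Y*np.cos(t)+X*np.sin(t)
    print(round((p+X)/1e3,4),round((e+Y)/1e3,4),-round(t,3))
E
```

```text
clock: 3.3
eef_pos: [522.7, -177.9, 58.2]
tcp_rot: [3.139, 0.005, -0.864]
contact_force: [0.7, 0.0, -0.0]
opening: -0.004
grasp_force: 0.0
[ 0.65540641  0.04354266 -0.03786332]
0.0074 0.0017 -0.125
0.0149 0.0024 -0.25
0.0224 0.0022 -0.375
0.0299 0.0011 -0.5
0.0371 -0.001 -0.625
```

```bash
python3 -m crank '[[0.006,0,0,0,0,0,1],[0.012,0,0,0,0,0,1],[0.016,0,0,0,0,0,1],[0.02,0,0,0,0,0,1],[0.024,0,0,0,0,0,1]]'

```

```text
clock: 3.8
eef_pos: [539.9, -196.6, 61.6]
tcp_rot: [3.142, 0.002, -0.867]
contact_force: [-3.2, 6.5, 3.9]
opening: 0.001
grasp_force: 3.5
```

```bash
for i in 1; do python3 -m crank '[[0.0074,0.0017,0,0,0,-0.125,1],[0.015,0.0024,0,0,0,-0.25,1],[0.0224,0.0022,0,0,0,-0.375,1],[0.03,0.001,0,0,0,-0.5,1],[0.037,-0.001,0,0,0,-0.625,1]]'; done
python3 -c "
from rig import r
from h import *
s=r.sense();y=s['tcp_rot'][2];d=s['eef_pos'][:2]-[592,-169]
print('p',d@[np.cos(y),np.sin(y)],'e',d@[np.sin(y),-np.cos(y)])"
```

```text
clock: 4.3
eef_pos: [563.5, -223.7, 60.9]
tcp_rot: [-3.14, 0.004, -0.237]
contact_force: [-5.4, 6.2, 2.2]
opening: 0.001
grasp_force: 3.2
p -14.865323775576567 e 59.87955349088337
```

```bash
python3 -m crank '[[0.0074,0.0017,0,0,0,-0.125,1],[0.015,0.0024,0,0,0,-0.25,1],[0.0224,0.0022,0,0,0,-0.375,1],[0.03,0.001,0,0,0,-0.5,1],[0.037,-0.001,0,0,0,-0.625,1]]' && python3 -m crank '[[0.0074,0.0017,0,0,0,-0.125,1],[0.015,0.0024,0,0,0,-0.25,1],[0.0224,0.0022,0,0,0,-0.375,1],[0.03,0.001,0,0,0,-0.5,1],[0.037,-0.001,0,0,0,-0.625,1]]'
python3 - <<'E'
from rig import r,cams
from h import *
import cv2
s=r.sense();y=s['tcp_rot'][2];d=s['eef_pos'][:2]-[592,-169]
print('p',d@[np.cos(y),np.sin(y)],'e',d@[np.sin(y),-np.cos(y)])
f=cams.grab_frame("wrist")
cv2.imwrite("pics/w2.png",cv2.resize(f["image"][:,:,::-1],(800,600),interpolation=cv2.INTER_CUBIC))
E
```

```text
clock: 4.8
eef_pos: [599.6, -232.5, 60.9]
tcp_rot: [-3.14, 0.003, 0.388]
contact_force: [-6.2, -0.6, 2.4]
opening: 0.001
grasp_force: 3.2
clock: 5.3
eef_pos: [635.1, -219.3, 61.1]
tcp_rot: [3.141, 0.002, 1.013]
contact_force: [-1.3, -8.3, -3.5]
opening: 0.002
grasp_force: 3.4
p -19.850522381311116 e 63.142276253130895
```

View pics/w2.png

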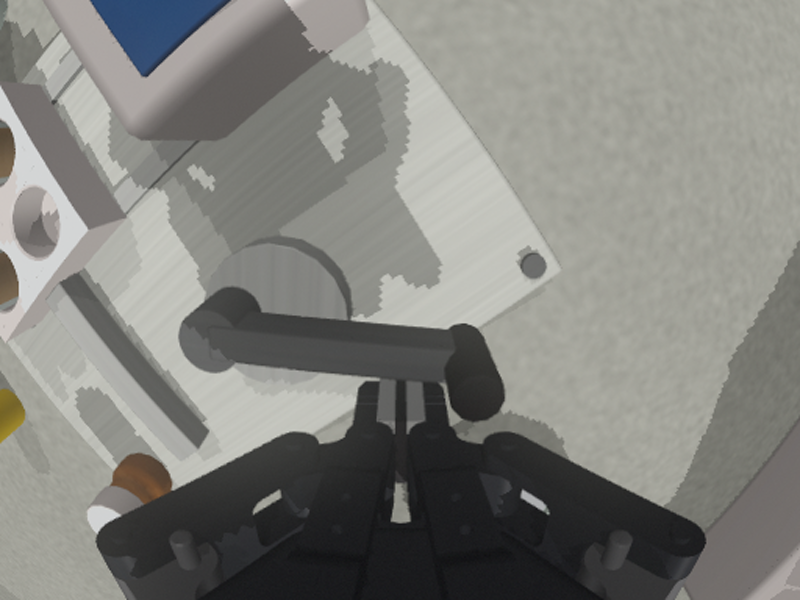

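The wrist view shows the lever ahead of the closed fingers, hub at (215,330) and knob at (470,370). The carriage and vials are undisturbed, and the front-right base screw is at (533,265). I'll work out the lever angle from the top edges of the bar.

```bash
python3 - <<'E'
from rig import cams
from h import *
f=cams.grab_frame("wrist")
P=lambda u,v,z:fonz(f,u*.64,v*.64,z)
A=lambda a,b:np.arctan2(*(b-a)[::-1])
print("top far edge",A(P(262,312,58),P(448,330,58)),"top near edge",A(P(232,331,58),P(445,354,58)),"bottom near",A(P(240,362,38),P(445,380,38)))
print("screw",P(533,265,12),"axis(hub top)",P(230,308,60),"knobtop",P(474,400,76))
print("follower edge yaw",A(P(62,285,32),P(190,450,32))+np.pi/2, "base right edge",A(P(375,5,12),P(560,268,12))+np.pi/2)
E
```

```text
top far edge -0.6502047492402039 top near edge -0.6582301428003361 bottom near -0.6343830053885446
screw [ 699.99769227 -213.6831213 ] axis(hub top) [ 611.64063677 -160.96831592] knobtop [ 660.91962578 -215.6909574 ]
follower edge yaw 0.027013206636273823 base right edge 0.07935179901657063
```

```bash
python3 - <<'E'
from rig import cams
from h import *
f=cams.grab_frame("wrist")
P=lambda u,v,z:fonz(f,u*.64,v*.64,z)
for z in(58,62,66): print(z,P(208,341,z))
k=P(476,398,76); print(k)
c=(P(262,312,58)+P(232,331,58)+P(448,330,58)+P(445,354,58))/4; print("bar mid",c)
u=np.array([np.cos(-.65),np.sin(-.65)]);print("knob-83",k-83*u,"line offset of (592,-169):",np.cross(u,np.array([592,-169])-c))
E
```

```text
58 [ 597.21794449 -165.3385981 ]
62 [ 599.75063218 -164.87915655]
66 [ 602.28331988 -164.41971499]
[ 661.37703011 -215.56034434]
bar mid [ 636.51479071 -185.76707039]
knob-83 [ 595.30207483 -165.32987266] line offset of (592,-169): -13.591753108133936<stdin>:8: DeprecationWarning: Arrays of 2-dimensional vectors are deprecated. Use arrays of 3-dimensional vectors instead. (deprecated in NumPy 2.0)
```

```bash
python3 -c "
from rig import r
from h import *
print(togo(r.sense(),652,-184,61,1.60))"
```

```text
(array([ 0.0378, -0.0042,  0.0002]), array([ 0.001,  0.001, -0.592]))
```

```bash
python3 -m crank '[[0.0075,0.0,0,0,0,-0.12,1],[0.015,0,0,0,0,-0.24,1],[0.0225,-0.001,0,0,0,-0.36,1],[0.03,-0.002,0,0,0,-0.48,1],[0.038,-0.004,0,0,0,-0.59,1]]'
python3 - <<'E'
from rig import r,cams
import cv2
f=cams.grab_frame("wrist")
cv2.imwrite("pics/w3.png",cv2.resize(f["image"][:,:,::-1],(800,600),interpolation=cv2.INTER_CUBIC))
E
```

```text
clock: 5.95
eef_pos: [654.0, -185.2, 62.1]
tcp_rot: [3.137, 0.003, 1.601]
contact_force: [4.7, -7.9, -1.4]
opening: 0.0
grasp_force: 3.8
```

View pics/w3.png

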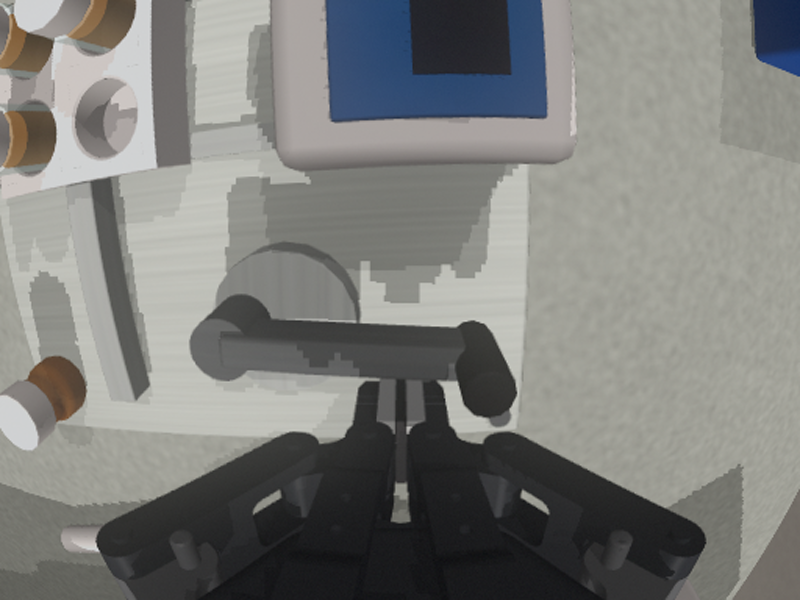

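The lever now lies almost parallel to the head's side edge, from hub top (222,345) to knob top (491,392). The head's right top edge runs from (300,165) to (565,160), which is the reader's x direction.

```bash
python3 - <<'E'
from rig import cams,r
from h import *
f=cams.grab_frame("wrist")
P=lambda u,v,z:fonz(f,u*.64,v*.64,z)
A=lambda a,b:np.arctan2(*(b-a)[::-1])
print("edges",A(P(272,319,38),P(458,328,38)),A(P(222,332,58),P(460,347,58)),A(P(222,366,58),P(445,380,58)))
a=P(222,345,60);k=P(491,392,76);print("hub",a,"knob",k,A(a,k),np.hypot(*(k-a)))
print("head edge",A(P(300,167,70),P(565,163,70)),"blue panel",A(P(333,120,78),P(545,117,78)))
print("base right edge",A(P(140,431,12),P(350,437,12)),"follower",A(P(98,182,32),P(148,388,32))+np.pi/2)
print(r.sense()['eef_pos'])
E
```

```text
edges -0.014253794777516688 -0.02541147167715295 -0.018774863320861923
hub [ 598.20903641 -161.90972172] knob [ 678.33403999 -165.63382595] -0.04644525235761267 80.211502617183
head edge 0.06561859186787598 blue panel 0.0736044059544335
base right edge 0.07885214264039514 follower 0.1351598812436834
[ 653.76085291 -183.91964844   62.01687286]
```

```bash
python3 -m crank '[[0.0015,0,0,0,0,-0.015,1],[0.003,0,0,0,0,-0.03,1],[0.004,0,0,0,0,-0.045,1],[0.0048,0,0,0,0,-0.05,1],[0.0048,0,0,0,0,-0.05,1]]'
python3 - <<'E'
from rig import r,cams
import cv2
f=cams.grab_frame("wrist")
cv2.imwrite("pics/w4.png",cv2.resize(f["image"][130:280,100:350,::-1],(800,480),interpolation=cv2.INTER_CUBIC))
E
```

```text
clock: 6.55
eef_pos: [653.7, -179.9, 62.1]
tcp_rot: [3.137, 0.002, 1.646]
contact_force: [5.1, -5.7, -0.2]
opening: 0.001
grasp_force: 2.9
```

View pics/w4.png

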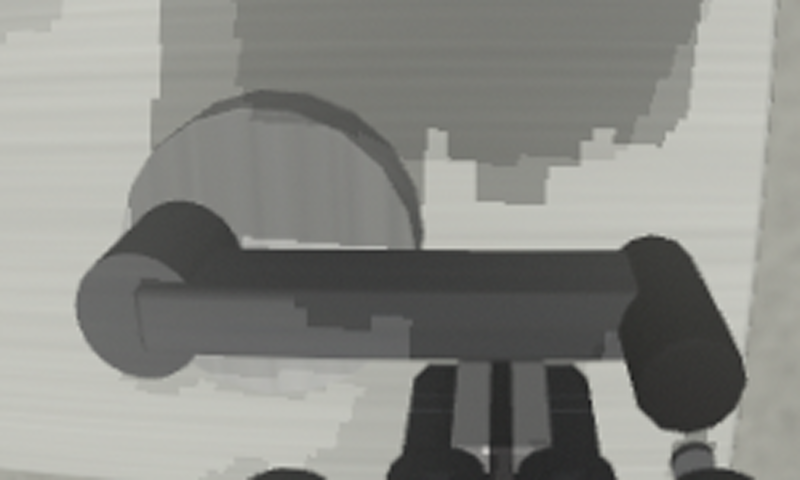

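In the crop the bar's edges run (240,249)→(625,251), (140,282)→(635,293) and (195,353)→(610,360), with the knob top at (690,385).

```bash
python3 - <<'E'
from rig import cams,r
from h import *
f=cams.grab_frame("wrist")
P=lambda u,v,z:fonz(f,100+u/3.2,130+v/3.2,z)
A=lambda a,b:np.arctan2(*(b-a)[::-1])
print("edges",A(P(240,249,38),P(625,251,38)),A(P(140,282,58),P(635,293,58)),A(P(195,353,58),P(610,360,58)))
a=P(138,315,66);k=P(690,385,76);print(a,k,A(a,k))
E
```

```text
edges 0.07003774425463025 0.05679604138720356 0.06614623022833996
[ 599.52508834 -161.211278  ] [ 677.73648905 -160.54674672] 0.00849639930187093
```

```bash
python3 -m crank '[[0.0005,0,0,0,0,0,1],[0.0005,0,0,0,0,0,1],[-0.01,0,0,0,0,0,1],[-0.025,0,0,0,0,0,1],[-0.03,0,-0.03,0,0,0,1]]'
python3 -m crank '[[0,0,-0.05,0,0,0,1],[0,0,-0.1,0,0,0,1],[0,0,-0.14,0,0,0,1],[0,0,-0.14,0,0,0,1],[0,0,-0.14,0,0,0,1]]'
python3 - <<'E'
from rig import r
from h import *
print(togo(r.sense(),448,-76,200,.07))
E
```

```text
clock: 7.15
eef_pos: [651.2, -209.6, 87.4]
tcp_rot: [-3.135, -0.003, 1.646]
contact_force: [0.2, -0.1, 0.3]
opening: -0.001
grasp_force: 0.0
clock: 7.65
eef_pos: [654.2, -209.5, 232.0]
tcp_rot: [3.14, 0.001, 1.647]
contact_force: [-0.3, -0.8, -0.7]
opening: -0.002
grasp_force: 0.0
(array([ 0.1488, -0.1955,  0.0317]), array([ 2.000e-03, -1.000e-03,  1.577e+00]))
```

```bash
python3 -m crank '[[0.149,-0.195,0,0,0,1.57,1],[0.149,-0.195,0,0,0,1.57,1],[0.149,-0.195,0,0,0,1.57,1],[0.149,-0.195,0,0,0,1.57,1],[0.149,-0.195,0,0,0,1.57,1]]'
python3 -c "
from rig import r
from h import *
print(togo(r.sense(),448,-76,200,.07))"
```

```text
clock: 8.15
eef_pos: [444.8, -74.1, 228.9]
tcp_rot: [-3.138, 0.002, 0.891]
contact_force: [0.9, 0.6, 0.6]
opening: -0.0
grasp_force: 0.0
(array([0.0006, 0.0038, 0.0289]), array([-0.003,  0.004,  0.821]))
```

```bash
python3 -m crank '[[0,0.003,0,0,0,0.82,1],[0,0.003,0,0,0,0.82,1],[0,0.003,0,0,0,0.82,1],[0,0.003,0,0,0,0.82,1],[0,0.003,0,0,0,0.82,1]]'
python3 -m crank '[[0,0,0,0,0,0.07,1],[0,0,0,0,0,0.07,1]]'
python3 - <<'E'
from rig import r,cams
from h import *
import cv2
print(togo(r.sense(),448,-76,61,.07))
f=cams.grab_frame("wrist")
cv2.imwrite("pics/w5.png",cv2.resize(f["image"][:,:,::-1],(800,600),interpolation=cv2.INTER_CUBIC))
E
```

```text
clock: 8.65
eef_pos: [449.3, -76.9, 229.3]
tcp_rot: [-3.14, 0.004, 0.141]
contact_force: [0.6, 0.3, -1.4]
opening: -0.002
grasp_force: 0.0
clock: 8.85
eef_pos: [449.5, -76.9, 229.4]
tcp_rot: [-3.141, 0.003, 0.076]
contact_force: [0.8, 0.5, -0.8]
opening: 0.002
grasp_force: 0.0
(array([-0.0008, -0.0009,  0.1684]), array([-0.001,  0.003,  0.006]))
```

View pics/w5.png

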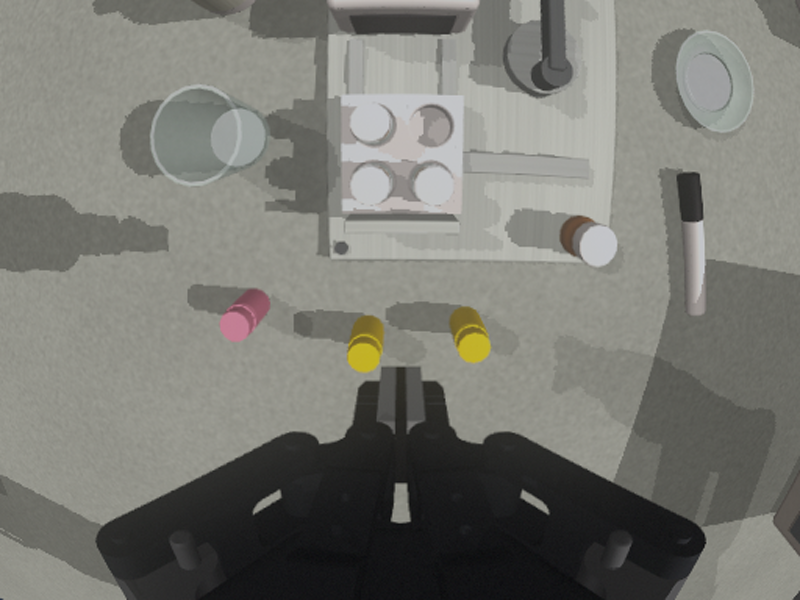

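The wrist view shows the push plate strip at (345–460, 217–233), the carriage centred on column ~402 and the vials upright. The yellow vials are at (365,357) and (472,348), and the lever points forward at (553,35).

```bash
python3 - <<'E'
from rig import cams
from h import *
f=cams.grab_frame("wrist")
P=lambda u,v,z:fonz(f,u*.64,v*.64,z).round(1)
for u in(346,460):
  for v in(218,232): print(u,v,P(u,v,76),P(u,v,12))
print("y",P(365,357,55),P(472,348,55),"carr corners z43",P(342,212,43),P(462,212,43),"caps",P(371,185,76),P(434,185,76))
A=lambda a,b:np.arctan2(*(b-a)[::-1])
print("lever",A(P(541,68,58),P(542,3,58)),A(P(566,62,58),P(563,3,58)))
E
```

```text
346 218 [487.4 -40.7] [477.8 -33.8]
346 232 [478.8 -41.2] [467.2 -34.4]
460 218 [ 492.8 -109.1] [ 484.5 -118.1]
460 232 [ 484.3 -110. ] [ 474.  -119.2]
y [386.9 -56.3] [ 399.7 -131.3] carr corners z43 [486.3 -34.2] [ 492.7 -114.7] caps [508.3 -54.4] [511.2 -91.6]
lever 0.04373576861523685 0.10299959425240127
```

```bash
python3 -m crank '[[0,0,0.045,0,0,0,1],[0,0,0.09,0,0,0,1],[0,0,0.135,0,0,0,1],[0,0,0.167,0,0,0,1],[0,0,0.167,0,0,0,1]]'
python3 -m crank '[[0.006,0,0,0,0,0,1],[0.012,0,0,0,0,0,1],[0.016,0,0,0,0,0,1],[0.02,0,0,0,0,0,1],[0.024,0,0,0,0,0,1]]'
```

```text
clock: 9.45
eef_pos: [447.2, -76.3, 60.3]
tcp_rot: [-3.139, 0.008, 0.079]
contact_force: [-0.1, 0.1, 0.7]
opening: -0.0
grasp_force: 0.0
clock: 9.95
eef_pos: [474.8, -75.0, 64.8]
tcp_rot: [3.141, -0.0, 0.078]
contact_force: [-3.0, -0.4, 2.1]
opening: 0.0
grasp_force: 1.4
```

```bash
python3 -m crank '[[0.004,0,0,0,0,0,1],[0.008,0,0,0,0,0,1],[0.012,0,0,0,0,0,1],[0.016,0,0,0,0,0,1],[0.02,0,0,0,0,0,1]]'
python3 -m crank '[[0.003,0,0,0,0,0,1],[0.006,0,0,0,0,0,1],[0.009,0,0,0,0,0,1],[0.011,0,0,0,0,0,1],[0.013,0,0,0,0,0,1]]'
```

```text
clock: 10.45
eef_pos: [494.8, -73.4, 64.0]
tcp_rot: [3.142, 0.0, 0.078]
contact_force: [-3.0, -1.1, 1.9]
opening: 0.003
grasp_force: 1.4
clock: 10.95
eef_pos: [507.5, -72.5, 64.0]
tcp_rot: [3.142, 0.0, 0.078]
contact_force: [-2.2, -3.1, 0.6]
opening: 0.001
grasp_force: 1.3
```

```bash
python3 -m crank '[[0.0015,0,0,0,0,0,1],[0.003,0,0,0,0,0,1],[0.0045,0,0,0,0,0,1],[0.006,0,0,0,0,0,1],[0.007,0,0,0,0,0,1]]'
python3 -m crank '[[0.001,0,0,0,0,0,1],[0.002,0,0,0,0,0,1],[0.003,0,0,0,0,0,1]]'
```

```text
clock: 11.45
eef_pos: [514.2, -71.9, 63.9]
tcp_rot: [-3.142, 0.001, 0.078]
contact_force: [-4.8, -2.8, 4.5]
opening: -0.001
grasp_force: 3.0
clock: 11.75
eef_pos: [514.3, -71.6, 63.6]
tcp_rot: [-3.141, 0.006, 0.078]
contact_force: [-15.9, -3.8, 9.9]
opening: 0.001
grasp_force: 7.8
```

```bash
python3 -m crank '[[0.001,0,0,0,0,0,1],[0.002,0,0,0,0,0,1],[0.002,0,0,0,0,0,1],[0.002,0,0,0,0,0,1]]'
python3 -m crank '[[-0.005,0,0,0,0,0,1],[-0.015,0,0,0,0,0,1],[-0.03,0,0,0,0,0,1],[-0.045,0,0,0,0,0,1],[-0.045,0,0,0,0,0,1]]'
python3 -m crank '[[0,0,-0.04,0,0,0,1],[0,0,-0.09,0,0,0,1],[0,0,-0.14,0,0,0,1],[-0.05,0,-0.17,0,0,0,1],[-0.1,0,-0.17,0,0,0,1]]'
python3 -m crank '[[-0.05,0,0,0,0,0,1],[-0.08,0,0,0,0,0,1],[-0.08,0,0,0,0,0,1]]'
python3 - <<'E'
from rig import cams
import cv2
f=cams.grab_frame("top")
cv2.imwrite("pics/end.png",cv2.resize(f["image"][135:285,230:380,::-1],(600,600),interpolation=cv2.INTER_CUBIC))
E
```

```text
clock: 12.15
eef_pos: [514.3, -71.5, 63.3]
tcp_rot: [-3.14, 0.01, 0.078]
contact_force: [-19.4, -4.4, 13.5]
opening: 0.002
grasp_force: 9.8
clock: 12.65
eef_pos: [472.8, -74.8, 63.9]
tcp_rot: [-3.141, 0.001, 0.078]
contact_force: [0.7, 0.3, 0.5]
opening: 0.001
grasp_force: 0.0
clock: 13.15
eef_pos: [385.3, -82.7, 237.4]
tcp_rot: [3.139, -0.009, 0.079]
contact_force: [0.1, -0.3, 0.8]
opening: -0.002
grasp_force: 0.0
clock: 13.45
eef_pos: [299.6, -88.2, 233.6]
tcp_rot: [3.141, -0.0, 0.077]
contact_force: [0.2, 0.1, -0.3]
opening: 0.003
grasp_force: 0.0
```

View pics/end.png

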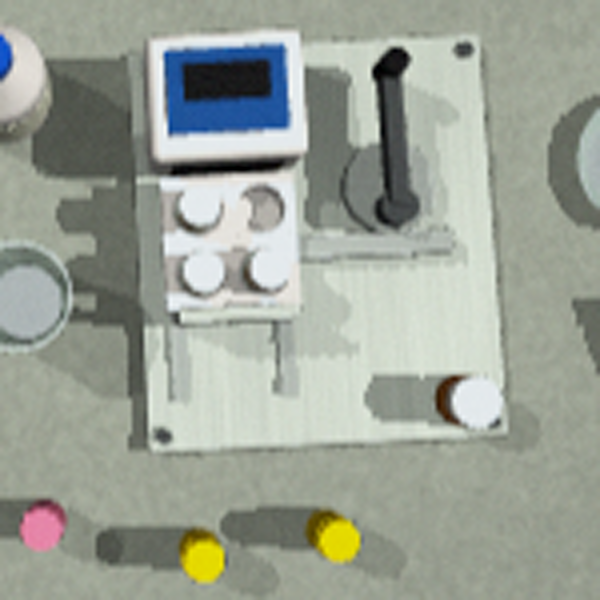

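The final view shows the carriage up against the head with its vials upright: caps at (200,208), (203,270) and (268,270). The lever points straight forward from (397,208) to (392,62), parallel to the base edge. The jar and the other things nearby haven't moved.

```bash
python3 -c "
from rig import sign_off
print(sign_off())"
```

```text
the job is handed in; nothing more can be done
None
```

The job is done and handed in: the cam lever points straight forward to within about 0.01 rad by camera, and only then was the carriage pushed home against its stop; the vials are upright, nothing else in view has moved, and the hand is clear.

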